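# Rake the drying tray's desiccant briquettes into an even layer

## Task

Fresh desiccant briquettes were tipped in a heap at the far end of the hearing-aid drying tray. Take the hand rake from its rest and, with the tine ends running lightly on the sprung bed plate, draw briquettes down the tray until all seven lie flat in one layer with two or three in each of the near, middle and far thirds; then lay the rake back in its rest. Press and push gently, touch the briquettes with the rake only, and leave the otoscope and the stapler alone.

Things in the scene. Friction and masses are not known exactly. Their poses are not given: they have to be found in the camera images.
- tray: White open drying tray, fixed, 240 long (its x) x 110 wide (y) x 28 high. Origin: centre of its underside, on the worktop. x runs along its length, away from the robot, to the far end where the heap lies. Inside x -115 to 115, y -50 to 50; walls 5 thick, rim 16 above the bed plate. More than 10 N of the rake on plate or walls overloads it.
- bed_mid (a point): Centre of the top of the tray's floor, a level perforated aluminium bed plate, as it stands unloaded, 12 above the worktop; axes as the tray's. The plate is carried on stiff springs: it sinks about 1 mm for every 6 N pressed on it and goes solid after 5 mm.
- rest: Wooden rake rest, fixed: base 130 x 56 x 6, two posts with forks open to the top, 55 behind and 40 ahead of its origin along its x. Origin: underside, on the worktop; x points along the lying rake from handle to head. Flat fork seats 71 above the worktop, 22 wide; flared cheeks rise 14 above them and open to 35. 86 mm free for fingers between the posts.
- rest_seat (a point): Where the rake's origin is when it lies home in the rest: 78 above the worktop, over the rest's origin; axes as the rest's.
- rake: Hand rake, loose, 105 g, in its rest up to 5 mm off home along it. Origin: grip point on the axis of the level black handle (16 wide, 14 high, from 78 behind to 42 ahead of it); x to the head, z up. 75 ahead, a row of five 3 mm tines (27 wide) points straight down; bar 20 above their ends. The head is clamped at an unmeasured depth: tine ends 54 to 66 below the origin; only touch tells.
- otoscope: Bystander: black hand otoscope lying on the right front of the worktop, 62x149x32, loose. Origin: centre of its underside.
- stapler: Bystander: dark red stapler at the left front of the worktop, 38x142x43, loose. Origin: centre of its underside.
- briq_1: A pressed desiccant briquette, beige, square 28 x 28, 14 thick, 16 g, loose; at the start one of five on the plate at the far end: a back row of three at tray x about 68, 32 apart, and a front row of two at x about 34, left and right of the middle; 30 mm of clear bed behind the back row. Origin: its centre; lying on the plate this is 7 above the plate.
- briq_2: A pressed desiccant briquette, beige, square 28 x 28, 14 thick, 16 g, loose; at the start one of five on the plate at the far end: a back row of three at tray x about 68, 32 apart, and a front row of two at x about 34, left and right of the middle; 30 mm of clear bed behind the back row. Origin: its centre; lying on the plate this is 7 above the plate.
- briq_3: A pressed desiccant briquette, beige, square 28 x 28, 14 thick, 16 g, loose; at the start one of five on the plate at the far end: a back row of three at tray x about 68, 32 apart, and a front row of two at x about 34, left and right of the middle; 30 mm of clear bed behind the back row. Origin: its centre; lying on the plate this is 7 above the plate.
- briq_4: A pressed desiccant briquette, beige, square 28 x 28, 14 thick, 16 g, loose; at the start one of five on the plate at the far end: a back row of three at tray x about 68, 32 apart, and a front row of two at x about 34, left and right of the middle; 30 mm of clear bed behind the back row. Origin: its centre; lying on the plate this is 7 above the plate.
- briq_5: A pressed desiccant briquette, beige, square 28 x 28, 14 thick, 16 g, loose; at the start one of five on the plate at the far end: a back row of three at tray x about 68, 32 apart, and a front row of two at x about 34, left and right of the middle; 30 mm of clear bed behind the back row. Origin: its centre; lying on the plate this is 7 above the plate.
- briq_6: A pressed desiccant briquette, beige, square 28 x 28, 14 thick, 16 g, loose; at the start stacked on top of one of the five others. Origin: its centre; lying on the plate this is 7 above the plate.
- briq_7: A pressed desiccant briquette, beige, square 28 x 28, 14 thick, 16 g, loose; at the start stacked on top of one of the five others. Origin: its centre; lying on the plate this is 7 above the plate.

How it is judged:
By the outcome, as a careful person would: the job done as asked, in the order asked, and still so for the second after the job is handed in, with the robot touching nothing.
It also fails if it takes over 61 s, if anything falls off the work surface, if the arm or the gripper's body presses on something with over 40 N, if the wrist force passes 120 N, or if a joint passes its speed limit or range.

## Robot

A 6-joint arm with a two-finger parallel gripper is mounted at the origin on a cart in front of the work surface, level with it; the furniture and walls round the work are solid. World frame = base frame: x ahead of the robot, y to its left, z up, the work surface at z = 0. Lengths are in m, angles in rad, forces in N, time in s.
With the tool pointing down it reaches from about 0.3 to 0.775 m from the base axis. Payload 14.6 kg.
Tool frame: the origin (TCP) lies midway between the tips of the shut fingers; the grasp point (between the pads) lies 19 mm behind it; z points along the fingers, y is the line along which they close (so a half turn about z gives the same grasp; the last joint's range is limited). The gripper opens to 94 mm and grips with 3 to 60 N. Pads are 16 mm wide; open, the fingers measure 119 mm over their backs; the gripper's body (75 mm by 177 mm) begins 78 mm behind the grasp point.
Start: joints at [1.101, 0.3, 1.521, -0, 1.321, -0.067], TCP at [0.216, 0.506, 0.205] pointing down, gripper open.
Joint ranges: [-3.03, 3.03], [-0.79, 2.21], [0.23, 2.52], [-1.04, 4.18], [0, 3.07], [-2.55, 2.55]. Speed limits (rad/s): [2.22, 2.22, 2.57, 3.14, 3.14, 3.14].

## Interface

Orientations are given as a 3x3 rotation matrix whose columns are the frame's x, y, z axes.
In Python, from bench import manip gives the robot as it stands. The module is installed in compiled form; this text tells all that it offers. Calls block until the motion is done:
- manip.movep(position, orientation): joint-space move of the TCP to a pose.
- manip.line_to(position, vel=0.15, frame=None, threshold=None): straight line of the TCP; frame=None keeps the orientation; vel is the mean speed in m/s. With threshold (N) it stops when the force on the tool has changed by that much, and returns True; else False.
- manip.set_joints(angles): joint-space move.
- manip.ungrasp() and manip.grab(force=None): open the fingers fully, or close them until they stop; force is the grip in N (None keeps the last).
- manip.hold(seconds).
- manip.ik(position, orientation): joint angles nearest the present ones, or None.
- manip.get_image(name): name is "scene" or "top" or "wrist"; returns a dict with "image" (384x512x3 uint8, red, green, blue), "intrinsics" (3x3 intrinsics, pixels), "R" (3x3) and "t" (3): a world point X has camera coordinates R X + t; the wrist camera has in their place "mount" (4x4, takes a point from camera to tool coordinates, whose origin is the TCP and whose axes are the flange's). Camera axes: x right, y down, z forward; pixel columns grow to the right and rows downward; lengths in m; the calibration is good to about 2 mm. A picture is of the moment at which its call begins: read the wrist's pose just before it. There is no depth.
A pose or a line that the arm cannot do raises manip.MotionError and nothing moves.
- manip.hand_in(): hands the job in; it is judged then, once.
Readings, each from a call of its own:
- manip.current_time(): time.
- manip.current_joint_pos(): joint angles.
- manip.current_joint_vel(): joint speeds.
- manip.current_joint_torque(): joint torques, N m.
- manip.current_ee_pos(): TCP position.
- manip.current_tool_rot(): TCP orientation.
- manip.current_wrist_force(): force on the tool from outside, world axes, zero at the start.
- manip.current_wrist_torque(): the same for the moment, N m.
- manip.current_finger_gap(): finger opening in m.
- manip.current_finger_force(): force on a finger pad.
Only numpy, scipy, OpenCV 4.12 (cv2) and the standard library are available. Lean on these libraries where they do the work, as an engineer would, in place of code of your own. Each camera call takes 0.05 s, during which the arm holds its last target. There are 200 camera calls.

## Working session

There is one attempt and no reset: what is moved stays moved. The work goes in short steps, each a Python script; the robot and the scene stay as the last script left them, time stands still between calls to the robot, and variables do not carry over. Pictures are saved under pics/ and viewed, at most 10 in all, crops included, and the job is handed in when it is done.

```bash
mkdir -p pics
cat > h.py <<'E'
import numpy as np, cv2
from bench import manip as m
def snap(cam,fn):
    d=m.get_image(cam); cv2.imwrite('pics/'+fn,d['image'][:,:,::-1]); return d
def ray(d,u,v,z):
    K=np.array(d['intrinsics']);R=np.array(d['R']);t=np.array(d['t'])
    c=-R.T@t; r=R.T@np.linalg.inv(K)@np.array([u,v,1.]); return c+r*(z-c[2])/r[2]
E
python3 - <<'E'
from h import *
a=snap('scene','s0.png');b=snap('top','t0.png')
import pickle;pickle.dump((a,b),open('d0.pkl','wb'))
for d in(a,b):print(np.round(-np.array(d['R']).T@np.array(d['t']),3),d['intrinsics'][0])
print(m.current_time(),m.current_tool_rot())
i=np.hstack([cv2.imread('pics/t0.png')]);cv2.imwrite('pics/t0b.png',cv2.resize(i,(800,600)))
E
```

```text
[0.123 0.98  0.491] [370.40923041   0.         254.82593283]
[0.318 0.242 0.949] [380.93987537   0.         260.89737238]
0.1 [[-9.19970056e-01  3.91988295e-01 -5.22125675e-04]
 [ 3.91988629e-01  9.19969558e-01 -9.62480422e-04]
 [ 1.03058667e-04 -1.09012050e-03 -9.99999401e-01]]
```

View pics/t0b.png

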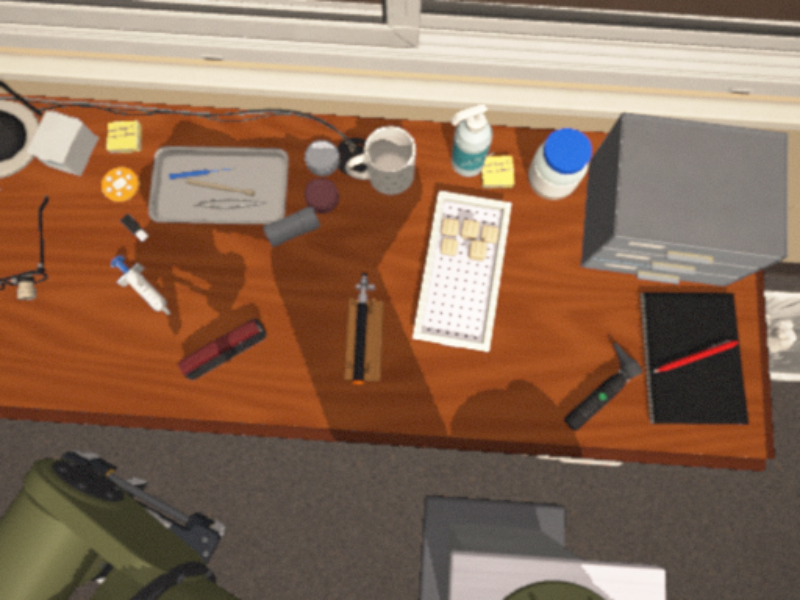

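View pics/s0.png

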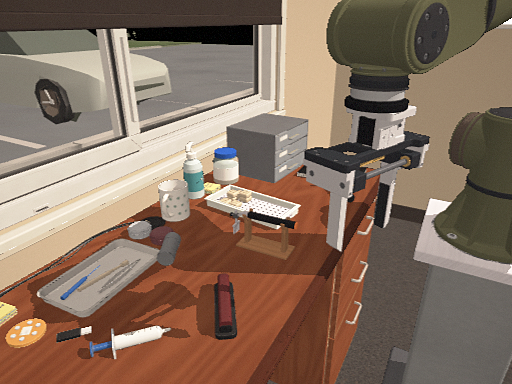

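The top view shows the tray at about (462,270) of the 800-px picture, with the heap at its upper end. The rest and rake are at (363,335), the otoscope at (600,395) and the stapler at (222,350). Next I'll measure them.

Run:
```python
from h import *
import pickle
a,d=pickle.load(open('d0.pkl','rb'));im=np.array(d['image']);hsv=cv2.cvtColor(im,cv2.COLOR_RGB2HSV)
def reg(mask,x0,y0,x1,y1):
    k=np.zeros(mask.shape,np.uint8);k[y0:y1,x0:x1]=mask[y0:y1,x0:x1];return k
H,S,V=hsv[...,0],hsv[...,1].astype(int),hsv[...,2]
w=reg(((S<90)&(V>150)).astype(np.uint8),262,118,330,228)
n,l,st,c=cv2.connectedComponentsWithStats(w);i=1+np.argmax(st[1:,4])
pts=np.argwhere(l==i)[:,::-1]
P=np.array([ray(d,u,v,.028)[:2] for u,v in pts],np.float32)
r=cv2.minAreaRect(P);print('tray',r,cv2.boxPoints(r))
b=cv2.boxPoints(r)
# rest base: wood colour
print(hsv[195,228],hsv[215,228],hsv[235,228],hsv[215,240],hsv[215,260],hsv[215,231])
w=reg(((V<60)).astype(np.uint8),222,180,242,246)
pts=np.argwhere(w)[:,::-1];P=np.array([ray(d,u,v,.085)[:2] for u,v in pts],np.float32)
print('handle',cv2.minAreaRect(P),cv2.fitLine(P,2,0,.01,.01).ravel(),len(P))
c1=cv2.resize(im[115:230,255:335],None,fx=5,fy=5,interpolation=cv2.INTER_CUBIC)
c2=cv2.resize(im[165:255,215:250],None,fx=6,fy=6,interpolation=cv2.INTER_CUBIC)
o=np.zeros((580,620,3),np.uint8);o[:575,:400]=c1;o[:540,405:615]=c2
cv2.imwrite('pics/c0.png',o[...,::-1])
```

```text
tray ((0.5845130681991577, 0.16720718145370483), (0.12340080738067627, 0.2534431219100952), 83.78433227539062) [[0.45185608 0.11958979]
 [0.7038093  0.09214918]
 [0.71717006 0.21482457]
 [0.46521682 0.24226518]]
[ 11 143  89] [ 8 89 46] [135  14  36] [ 14 165 147] [ 10 188 148] [135  33  31]
handle ((0.4482949674129486, 0.3165382444858551), (0.11138797551393509, 0.013223731890320778), 1.7814525365829468) [0.99948376 0.03212769 0.4472853  0.31651354] 272
```

View pics/c0.png

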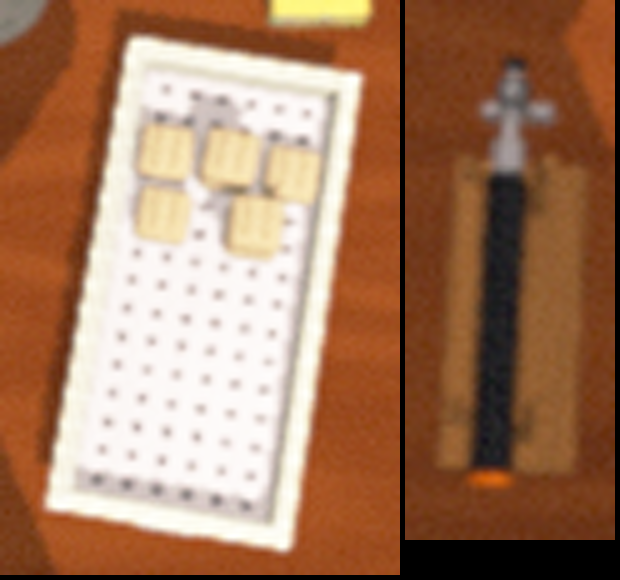

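Crop: the tray's outer corners are at about (128,36), (363,75), (293,551) and (46,510). The five visible tops lie near (165,152), (230,157), (293,172), (160,214) and (254,225). The rake handle runs from (510,170) to (490,470). I can't tell yet which briquettes are stacked, so I'll take close views with the wrist camera.

```bash
cat >> h.py <<'E'
def frame(psi):  # tool down, tool x opposite to rake x (yaw psi)
    c,s=np.cos(psi),np.sin(psi); x=np.array([-c,-s,0]);z=np.array([0,0,-1.]);return np.column_stack([x,np.cross(z,x),z])
def wsnap(fn):
    p=np.array(m.current_ee_pos());T=np.array(m.current_tool_rot()); d=m.get_image('wrist')
    M=np.array(d['mount']);Rc=T@M[:3,:3];c=p+T@M[:3,3]; d['R']=Rc.T;d['t']=-Rc.T@c
    cv2.imwrite('pics/'+fn,d['image'][:,:,::-1]);return d
E
python3 - <<'E'
from h import *
import pickle
try:
  m.movep([0.44,0.317,0.24],frame(0.03));a=wsnap('w1.png')
  m.movep([0.52,0.175,0.30],frame(-0.11));b=wsnap('w2.png')
  pickle.dump((a,b),open('d1.pkl','wb'));print(a['mount'],m.current_time(),m.current_joint_pos())
  cv2.imwrite('pics/w12.png',cv2.resize(np.hstack([cv2.imread('pics/w1.png'),cv2.imread('pics/w2.png')]),(800,300)))
except m.MotionError as e: print(e)
E
```

```text
[[ 7.75792783e-04 -9.62798619e-01 -2.70218832e-01  7.90612806e-02]
 [ 9.99999685e-01  7.92364823e-04  4.77567786e-05  2.08662778e-04]
 [ 1.68131736e-04 -2.70218784e-01  9.62798930e-01 -1.78221639e-01]
 [ 0.00000000e+00  0.00000000e+00  0.00000000e+00  1.00000000e+00]] 2.0583 [ 2.60624066e-01  2.44182103e-01  1.37608569e+00  3.00703284e-04
  1.52251617e+00 -1.20216217e+00]
```

View pics/w12.png

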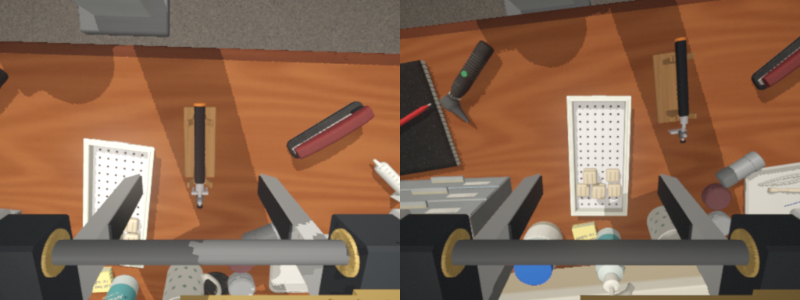

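Wrist pictures: w1 shows the rake in its rest at about (200,150). w2 shows the whole tray, corners about (568,96), (631,96), (628,215) and (572,215), with the heap near its far end. I'll fit both and enlarge.

Run:
```python
from h import *
import pickle
a,b=pickle.load(open('d1.pkl','rb'))
def comp(mask,seed):
    n,l,st,c=cv2.connectedComponentsWithStats(mask.astype(np.uint8));return (l==l[seed[1],seed[0]])
im=np.array(b['image']);hsv=cv2.cvtColor(im,cv2.COLOR_RGB2HSV).astype(int)
w=(hsv[...,1]<90)&(hsv[...,2]>150);w[:115]=0;w[282:]=0;w[:,:205]=0;w[:,305:]=0
w=cv2.morphologyEx(w.astype(np.uint8),cv2.MORPH_OPEN,np.ones((3,3)))
cn=max(cv2.findContours(w,cv2.RETR_EXTERNAL,cv2.CHAIN_APPROX_NONE)[0],key=cv2.contourArea)
P=np.array([ray(b,u,v,.028)[:2] for u,v in cn[:,0]],np.float32)
r=cv2.minAreaRect(P);print('tray',r,cv2.boundingRect(cn))
im1=np.array(a['image']);h1=cv2.cvtColor(im1,cv2.COLOR_RGB2HSV).astype(int)
k=(h1[...,2]<60);k[:125]=0;k[260:]=0;k[:,:240]=0;k[:,275:]=0
k=cv2.morphologyEx(k.astype(np.uint8),cv2.MORPH_OPEN,np.ones((5,5)))
cn=max(cv2.findContours(k,cv2.RETR_EXTERNAL,cv2.CHAIN_APPROX_NONE)[0],key=cv2.contourArea)
P=np.array([ray(a,u,v,.085)[:2] for u,v in cn[:,0]],np.float32);r=cv2.minAreaRect(P)
print('handle',r,cv2.boundingRect(cn),cv2.fitLine(P,2,0,.01,.01).ravel())
c1=cv2.resize(im[115:285,205:305],None,fx=3.4,fy=3.4,interpolation=cv2.INTER_CUBIC)
c2=cv2.resize(im1[120:275,215:300],None,fx=3.7,fy=3.7,interpolation=cv2.INTER_CUBIC)
o=np.zeros((580,680,3),np.uint8);o[:c1.shape[0],:c1.shape[1]]=c1;o[:c2.shape[0],350:350+c2.shape[1]]=c2
cv2.imwrite('pics/c1.png',o[...,::-1])
```

```text
tray ((0.5838292837142944, 0.16666246950626373), (0.12088964879512787, 0.24971671402454376), 83.78649139404297) (213, 122, 83, 155)
handle ((0.39440181851387024, 0.31857994198799133), (0.005376697517931461, 0.006524253636598587), 1.7576327323913574) (255, 138, 7, 6) [ 0.26810876 -0.9633887   0.39427692  0.31841797]
```

View pics/c1.png

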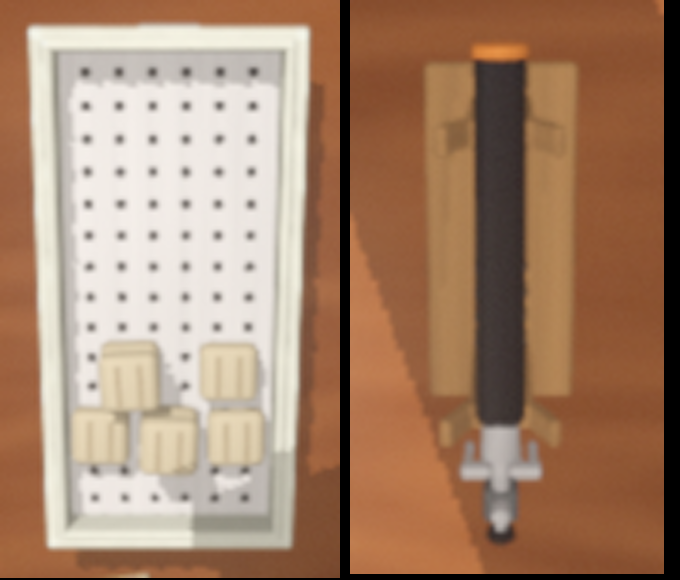

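The crop (far end at the bottom) shows stacks at front-right (130,375) and back-middle (168,442). The singles are back-right (100,436), back-left (235,438) and front-left (229,373). The handle runs from (500,44), its orange end, to (500,425).

Run:
```python
from h import *
import pickle
a,b=pickle.load(open('d1.pkl','rb'));_,t=pickle.load(open('d0.pkl','rb'))
A=lambda x,y,z:ray(a,(x-350)/3.7+215-.4,y/3.7+120-.4,z)
B=lambda x,y,z:ray(b,x/3.4+205-.4,y/3.4+115-.4,z)
for n,p in dict(tail=A(500,46,.083),head=A(499,425,.083),hl=A(474,240,.083),hr=A(526,240,.083),b1=A(425,65,.006),b2=A(577,65,.006),b3=A(570,395,.006),b4=A(432,395,.006),tt=A(500,535,.09)).items():print(n,np.round(p,4))
T=lambda x,y,z:ray(t,(x-405)/6+215-.4,y/6+165-.4,z)
print('top: head',T(508,172,.085),'tail',T(490,485,.085))
c=np.array([.5838,.1667]);ps=np.radians(-6.21);R=np.array([[np.cos(ps),-np.sin(ps)],[np.sin(ps),np.cos(ps)]])
for n,q in dict(FR=B(131,385,.04),BM=B(168,447,.04),BR=B(100,438,.026),BL=B(235,440,.026),FL=B(229,374,.026),ci1=B(52,52,.026),ci2=B(287,52,.026),bn=B(70,515,.012),bn2=B(272,515,.012),o1=B(28,27,.028),o2=B(309,27,.028),o3=B(293,547,.028),o4=B(48,547,.028)).items():print(n,np.round(1000*R.T@(q[:2]-c),1))
```

```text
tail [0.3856 0.3152 0.083 ]
head [0.5055 0.3185 0.083 ]
hl [0.4444 0.309  0.083 ]
hr [0.4439 0.3249 0.083 ]
b1 [0.399  0.2882 0.006 ]
b2 [0.3973 0.3432 0.006 ]
b3 [0.5252 0.3467 0.006 ]
b4 [0.5269 0.2925 0.006 ]
tt [0.5409 0.3199 0.09  ]
top: head [0.50570197 0.31771663 0.085     ] tail [0.38507552 0.31436484 0.085     ]
FR [ 34.  -17.3]
BM [64.8 -0.5]
BR [ 66.8 -33. ]
BL [67.8 31.3]
FL [34.2 27.9]
ci1 [-113.5  -50.1]
ci2 [-113.5   50.7]
bn [115.4 -50. ]
bn2 [115.4  51.4]
o1 [-124.   -59.8]
o2 [-124.1   59.5]
o3 [123.9  60.4]
o4 [123.9 -59.4]
```

The fits check out: the tray interior comes to 229 x 101, the handle to 120 long and the rest base to 129 x 55. Next I'll check the height of the tall bottle, then grasp the rake and find the tine depth by touch on clear bed.

```bash
cat >> h.py <<'E'
C=np.array([.5838,.1667]);PS=np.radians(-6.21)
RT=np.array([[np.cos(PS),-np.sin(PS)],[np.sin(PS),np.cos(PS)]])
REST=np.array([.4636,.3173]);RY=.029
def pose(tx,ty,h,side,L):
    """TCP pose putting tine-row centre at tray (tx,ty) mm, tine ends h mm above the unloaded plate."""
    psi=PS-(np.pi/2 if side else 0)
    o=C+RT@np.array([tx,ty])/1e3-.075*np.array([np.cos(psi),np.sin(psi)])
    return np.array([*o,.012+h/1e3+L-.019]),frame(psi)
E
python3 - <<'E'
from h import *
import pickle
a,t=pickle.load(open('d0.pkl','rb'))
def tri(ds,uv):
    A=[];
    Ps=[np.array(d['intrinsics'])@np.column_stack([d['R'],d['t']]) for d in ds]
    X=cv2.triangulatePoints(Ps[0],Ps[1],np.float64(uv[0]),np.float64(uv[1])).ravel();return X[:3]/X[3]
print('pump',tri((a,t),((188,148),(300,74))),'lid',tri((a,t),((227,154),(363,100))))
G=np.array([*REST,.059]);F=frame(RY)
m.movep(G+[0,0,.09],F);m.line_to(G,vel=.12)
m.grab(40);print('gap',m.current_finger_gap(),m.current_finger_force(),m.current_wrist_force())
m.line_to(G+[0,0,.06],vel=.1)
print('lift',m.current_finger_gap(),m.current_wrist_force())
p,f=pose(-25,0,25,0,.066)
m.movep(p+[0,0,.05],f);m.line_to(p,vel=.15);
w0=np.array(m.current_wrist_force())
r=m.line_to(p-[0,0,.045],vel=.015,threshold=2)
q=m.current_ee_pos();print(r,q,m.current_wrist_force()-w0,'L~',q[2]+.019-.012,m.current_time())
m.line_to(q+np.array([0,0,.05]),vel=.15)
E
```

```text
pump [0.78193156 0.1801664  0.15621727] lid [0.75820063 0.01782236 0.09306752]
gap 0.015805763775441153 39.99984562397003 [ 0.34970515  0.48454749 -0.413989  ]
lift 0.015517809414675827 [ 0.14015642  0.1105876  -1.31703586]
True [0.48402624 0.1774877  0.04878941] [-1.04916574 -0.46483429  1.67838004] L~ 0.05578941151625558 8.9167
```

The tine depth is about 55.8 mm at 2 N contact, and the bottle is clear of the strokes. Stroke 1: pull the left column into the near third.

```bash
cat >> h.py <<'E'
L=.0558
def stroke(a,b,h,side,vel=.06,up=45,thr=5,n=2):
    (p0,f),(p1,_)=pose(*a,h,side,L),pose(*b,h,side,L)
    m.movep(p0+[0,0,up/1e3],f)
    m.line_to(p0+[0,0,.004],vel=.1)
    w=np.array(m.current_wrist_force())
    hit=m.line_to(p0,vel=.02,threshold=thr)
    print('down',hit,np.round(m.current_wrist_force()-w,2),np.round(m.current_ee_pos()-p0,4))
    for k in range(1,n+1):
        hit=m.line_to(p0+(p1-p0)*k/n,vel=vel,threshold=thr)
        print('pull',hit,np.round(m.current_wrist_force()-w,2),np.round(m.current_ee_pos()-p1,4))
        if hit:break
    q=np.array(m.current_ee_pos());m.line_to(q+[0,0,up/1e3],vel=.15)
    print('t',m.current_time())
E
python3 - <<'E'
from h import *
stroke((94,31),(-51.5,31),-.1,0,vel=.07)
d=wsnap('w3.png');t=snap('top','t3.png')
import pickle;pickle.dump((d,t),open('d3.pkl','wb'))
i=np.array(t['image'])[110:235,215:335];j=np.array(d['image'])
o=np.hstack([cv2.resize(i,(432,450),interpolation=cv2.INTER_CUBIC),cv2.resize(j,(368,276))[:276].repeat(1,0) if 0 else cv2.copyMakeBorder(cv2.resize(j,(368,276)),0,174,0,0,0)])
cv2.imwrite('pics/c3.png',o[...,::-1])
E
```

```text
down False [-0.75  0.68  1.39] [0.0002 0.0001 0.0004]
pull False [-1.6   0.31  2.91] [ 0.0723 -0.0079 -0.    ]
pull False [-1.17  0.28  3.82] [-0.     -0.     -0.0001]
t 13.7
```

View pics/c3.png

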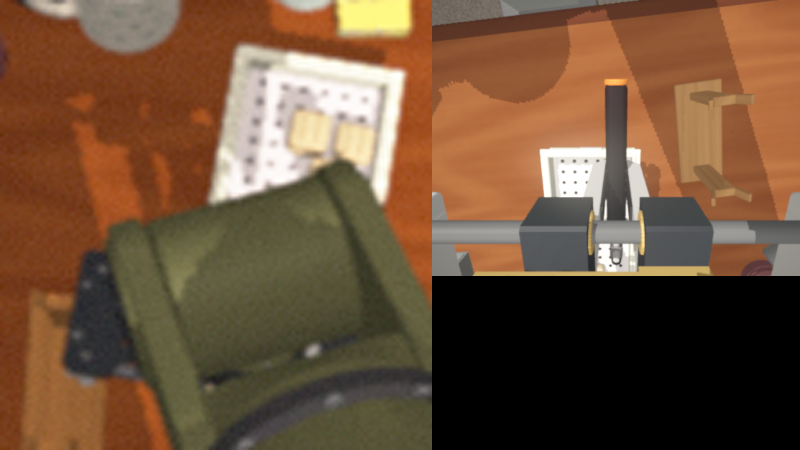

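The left column has left the far end and the forces were light. In the wrist view the empty rest forks show at about (712,97) and (720,185). Next is the sideways pull of the front-right stack, then a look from the side.

```bash
cat >> h.py <<'E'
def look(fn):
    m.set_joints([1.1,*m.current_joint_pos()[1:5],m.current_joint_pos()[5]]) 
    t=snap('top','t_'+fn); s=snap('scene','s_'+fn)
    import pickle;pickle.dump((t,s),open(fn+'.pkl','wb'))
    i=np.array(t['image'])[115:230,255:335];j=np.array(s['image'])[170:245,190:320]
    o=np.zeros((575,800,3),np.uint8);o[:,:400]=cv2.resize(i,(400,575),interpolation=cv2.INTER_CUBIC);o[:231,400:]=cv2.resize(j,(400,231),interpolation=cv2.INTER_CUBIC)
    cv2.imwrite('pics/v_'+fn,o[...,::-1]);print('t',m.current_time())
E
python3 - <<'E'
from h import *
stroke((32,-40),(32,15.5),.1,1)
look('a.png')
E
```

```text
down False [-1.9   1.64  1.62] [0.0003 0.0002 0.0005]
pull False [-2.11  1.99  2.27] [-0.0029 -0.0269  0.0002]
pull True [-0.47  2.79  2.88] [-0.0027 -0.0245 -0.0002]
t 17.3167
t 19.2917
```

View pics/v_a.png

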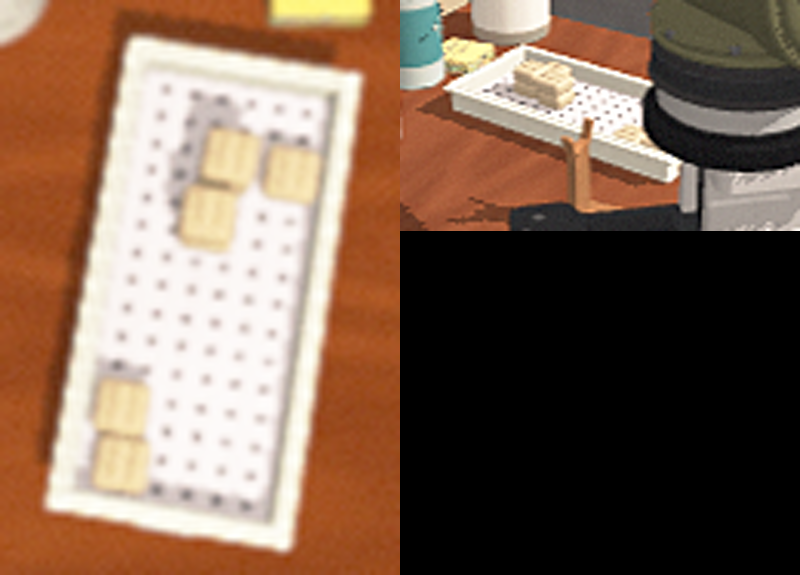

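The near pair lies flat at (120,408) and (120,465) in the crop. The stack stands whole at (207,218), so the threshold stopped the pull halfway. I'll finish the sideways pull, then pull the stack's top piece off forward.

Run:
```python
from h import *
stroke((32,-14),(32,15.5),.2,1,thr=8)
stroke((57,31),(16,31),17.5,0,thr=8,up=40)
look('b.png')
```

```text
down False [1.05 0.94 2.64] [0.0003 0.0002 0.0005]
pull False [-0.14  1.4   3.25] [-0.0016 -0.0139  0.0001]
pull False [-0.46  2.12  3.12] [0.     0.0007 0.0001]
t 23.3417
down False [-0.77  0.25 -1.29] [0.     0.     0.0001]
pull False [-0.34 -1.67 -0.45] [ 0.0204 -0.0021  0.0003]
pull False [ 0.33 -0.17 -0.34] [0.0001 0.0001 0.0002]
t 27.0417
t 28.7583
```

View pics/v_b.png

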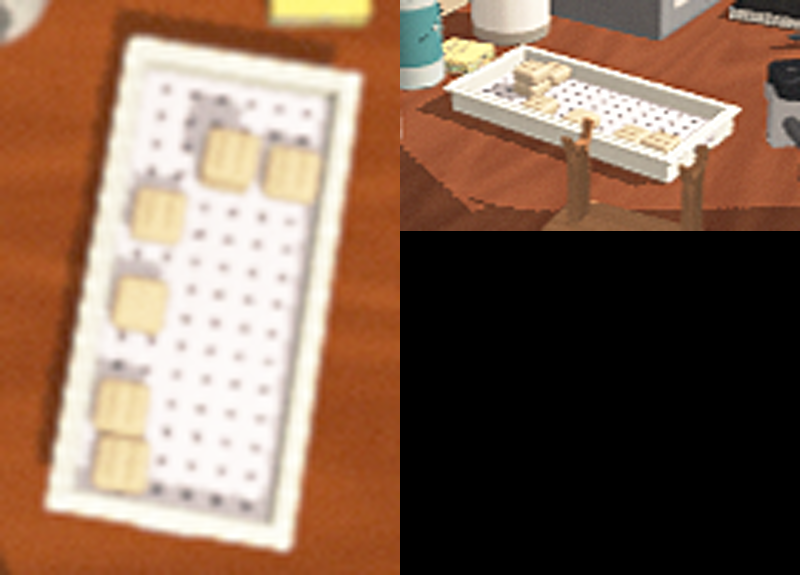

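The top piece fell off flat at (138,305), with its base at (158,215). The back-middle stack is still at (230,160). Next I'll draw the base clear of the boundary, then slide the last stacked piece sideways off its base.

Run:
```python
from h import *
stroke((57,31),(31,31),.2,0,thr=8,n=1)
stroke((66,-22),(66,17),17.5,1,thr=8,up=40)
look('c.png')
from pickle import load
```

```text
down False [0.1  0.33 2.06] [0.0002 0.0001 0.0004]
pull False [-2.35  1.51  3.36] [-0.0002  0.0001  0.0002]
t 32.425
down False [-0.78 -0.16  0.36] [0.     0.     0.0001]
pull False [-0.15  0.19 -0.66] [-0.0022 -0.019  -0.0001]
pull False [ 0.41 -0.16 -0.54] [-0.0001  0.0003 -0.0002]
t 36.025
t 38.0833
```

View pics/v_c.png

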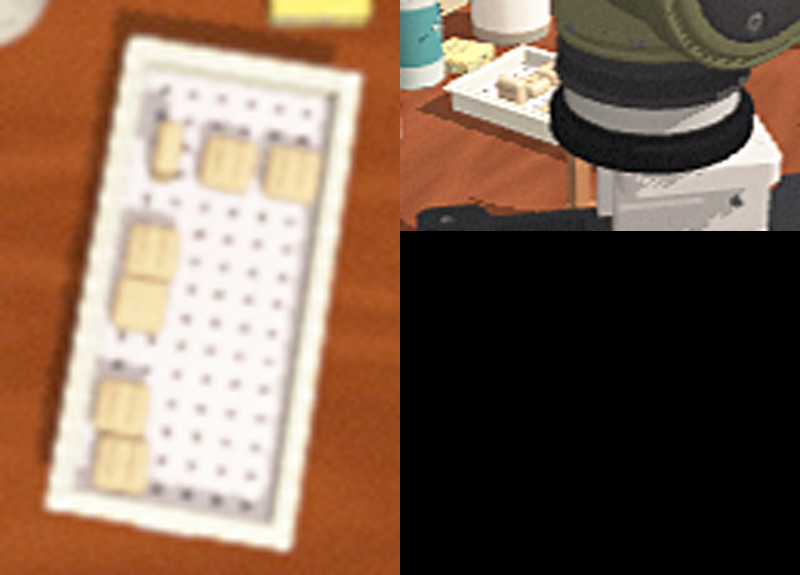

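The base is now at (153,250) in the mid third. The last top piece landed standing on its edge at (167,150), between the wall and the middle piece. I'll draw the back-middle piece into the mid third to make room, then tip the standing one over to the right with the tines high.

Run:
```python
from h import *
import pickle
t,_=pickle.load(open('c.png.pkl','rb'))
for n,(u,v,z) in dict(stand=(167,150,.04),sl=(153,150,.04),sr=(182,150,.04),BM=(228,163,.026),BR=(291,172,.026),FR=(153,250,.026),FT=(140,303,.026),BL=(122,407,.026),FL=(121,464,.026)).items():
    print(n,np.round(1e3*RT.T@(ray(t,u/5+255-.4,v/5+115-.4,z)[:2]-C),1))
stroke((93,-3),(21,-3),.2,0,vel=.08,thr=8,n=1)
```

```text
stand [63.4 31.4]
sl [62.2 38.3]
sr [64.8 24. ]
BM [67.2 -0.6]
BR [ 68.1 -33. ]
FR [14.8 29.6]
FT [-13.7  31.5]
BL [-68.   31.6]
FL [-96.4  27.4]
down False [-0.84 -1.44  2.2 ] [0.0002 0.0001 0.0004]
pull False [-2.27 -1.    4.39] [-0.     -0.     -0.0001]
t 42.5583
```

Run:
```python
from h import *
stroke((65,47),(16,0)if 0 else (65,17),24,1,vel=.1,thr=8,up=25,n=1)
look('d.png')
```

```text
down False [-0.86 -0.28 -0.53] [ 0.     -0.      0.0001]
pull False [-1.03 -0.35 -0.17] [ 0.0002 -0.0002  0.0003]
t 45.5167
t 47.5667
```

View pics/v_d.png

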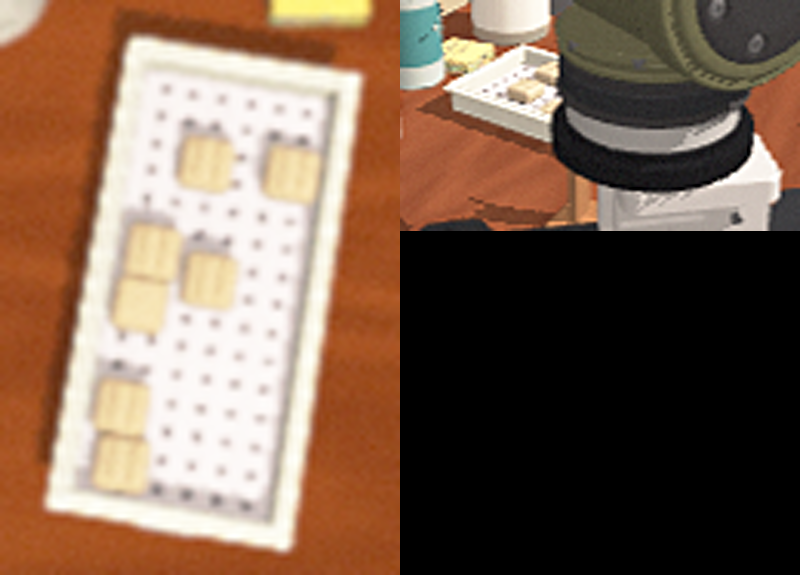

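All seven lie flat: near pair (120,408) and (120,465); middle three (153,250), (140,303) and (208,281); far pair (207,163) and (291,172). Now I'll return the rake.

Run:
```python
from h import *
p=np.array(m.current_ee_pos());m.line_to(p+[0,0,.05],vel=.2)
G=np.array([*REST,.059]);F=frame(RY)
m.movep(G+[0,0,.075],F);m.line_to(G+[0,0,.005],vel=.12)
w=np.array(m.current_wrist_force())
h=m.line_to(G-[0,0,.001],vel=.02,threshold=2)
print(h,m.current_ee_pos()-G,m.current_wrist_force()-w,m.current_time())
m.ungrasp();m.line_to(G+[0,0,.09],vel=.15)
print(m.current_time())
t=snap('top','tz.png');d=wsnap('wz.png');i=np.array(d['image'])
cv2.imwrite('pics/wzc.png',cv2.resize(i[100:300,180:340],(480,600),interpolation=cv2.INTER_CUBIC)[...,::-1])
```

```text
True [ 3.25943104e-04  2.21160011e-04 -5.01197881e-05] [-1.34246209 -1.29225348  6.32354723] 50.4167
52.4333
```

View pics/wzc.png

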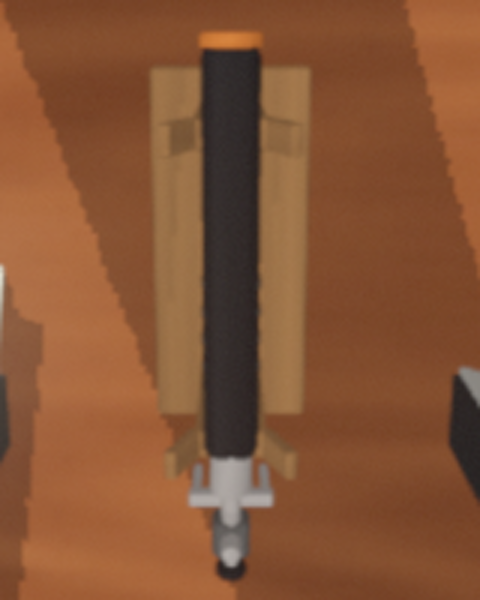

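The rake lies level in both forks, from its tail at (231,40) to the handle's head end at (231,457), as at the start. I'm handing in.

```bash
python3 -c "
from bench import manip as m
print(m.hand_in(),m.current_time())"
```

```text
the job is handed in; nothing more can be done
the job is handed in; nothing more can be done
```

The job is handed in at about 52.5 s: by my last pictures all seven briquettes lie flat, two near, three middle and two far, and the rake is back in its rest; two stacked pieces were pushed off with the tines raised clear of the plate.

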